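# Pack a table set and a tea set of lacquerware

## Task

Make up two orders of black lacquerware from the stock board: into the tray with the long compartment (the table set) put the chopstick case in the long compartment, the large square bowl in the larger and the small square bowl in the smaller of its other two compartments; into the two-compartment tray (the tea set) put the tea caddy in the larger and the flat incense case in the smaller compartment. Set every piece down gently, never letting it drop, the way up it stands now (the bowls mouth-down), flat on its compartment's floor and not on a rim or partition. Leave the round bowl, the porcelain bowl and the tin where they are.

Things in the scene. Friction and masses are not known exactly. Their poses are not given: they have to be found in the camera images.
- large_bowl: Large of two black lacquer bowls of rounded-square plan, mouth-down on the stock board (fixed flat board 220 x 250 mm, top 14 mm above the bench). 68 x 68 mm over the flats, 42 mm high; walls upright over the lowest 20 mm, then curving in to a domed top. 0.09 kg. Origin: centre of the rim it stands on; z up, x and y square to its flat sides.
- small_bowl: The small black rounded-square lacquer bowl, mouth-down on the stock board. 46 x 46 mm over the flats, 34 mm high; walls upright over the lowest 16 mm, then curving in to a domed top. 0.06 kg. Origin: centre of the rim it stands on; z up, x and y square to its flat sides.
- tea_caddy: Tall round black lacquer tea caddy with its lid on (closed, one rigid piece), standing on the stock board. 62 mm across, 64 mm high, sides upright from 14 to 53 mm above its foot. 0.08 kg. Origin: centre of its underside, z up.
- incense_case: Flat round black lacquer incense case with its lid on (closed, one rigid piece), standing on the stock board. 46 mm across, 28 mm high, sides upright from 5 to 23 mm. 0.05 kg. Origin: centre of its underside, z up.
- chopstick_case: Long black lacquer chopstick case (closed, one rigid piece), lying on the stock board. 170 mm along its x, 28 mm wide along its y, 24 mm high. 0.09 kg. Origin: centre of its underside, z up. Either end may lie either way in its compartment.
- table_set_tray: Shallow pale wooden tray, fixed, 200 (x) by 153 (y) by 12 mm high: floor 6 thick, rim (6 thick) and partitions (5 thick) rise 6 above the floor. Origin: centre of its underside. Three compartments (centre in this frame, inside size x by y, mm): long, at x 0, y -46.5, 188 x 48; larger, at x -41.5, y 26.5, 105 x 88; smaller, at x 55, y 26.5, 78 x 88.
- tea_set_tray: Shallow pale wooden tray, fixed, 177 (x) by 98 (y) by 12 mm high: floor 6 thick, rim (6 thick) and partition (5 thick) rise 6 above the floor. Origin: centre of its underside. Two compartments (centre in this frame, inside size x by y, mm): larger, at x -37.5, y 0, 90 x 86; smaller, at x 47.5, y 0, 70 x 86.
- round_bowl: Bystander, loose on the bench: round black lacquer bowl, mouth-down, 100 mm across, 55 mm high, belongs to neither set. Origin: centre of the rim it stands on.
- porcelain_bowl: Bystander, loose on the bench: empty white porcelain bowl, mouth up, 124 mm across its rim, 58 mm high. Origin: centre of its underside.
- lacquer_tin: Bystander, loose on the bench: closed metal tin, 68 mm across, 82 mm high. Origin: centre of its underside.

How it is judged:
By the outcome, as a careful person would: the job done as asked, in the order asked, and still so for the second after the job is handed in, with the robot touching nothing.
It also fails if it takes over 112 s, if anything falls off the work surface, if the arm or the gripper's body presses on something with over 40 N, if the wrist force passes 120 N, or if a joint passes its speed limit or range.

## Robot

A 6-joint arm with a two-finger parallel gripper is mounted at the origin on the work surface. World frame = base frame: x ahead of the robot, y to its left, z up, the work surface at z = 0. Lengths are in mm, angles in rad, forces in N, time in s.
With the tool pointing down it reaches from about 300 to 775 mm from the base axis. Payload 14.6 kg.
Tool frame: the origin (TCP) lies midway between the tips of the shut fingers; the grasp point (between the pads) lies 19 mm behind it; z points along the fingers, y is the line along which they close (so a half turn about z gives the same grasp; the last joint's range is limited). The gripper opens to 85 mm and grips with 20 to 120 N. Pads are 22 mm wide; open, the fingers measure 114 mm over their backs; the gripper's body (76 mm by 85 mm) begins 54 mm behind the grasp point. The pads swing forward as they close: fully open they stand 13 mm farther back than shut.
Start: joints at [-1.202, 0.3, 1.521, -0, 1.321, -0.067], TCP at [232.167, -498.586, 231.281] pointing down, gripper open.
Joint ranges: [-3.03, 3.03], [-0.79, 2.21], [0.23, 2.52], [-1.04, 4.18], [0, 3.07], [-2.55, 2.55]. Speed limits (rad/s): [2.22, 2.22, 2.57, 3.14, 3.14, 3.14].

## Interface

Orientations are given as a 3x3 rotation matrix whose columns are the frame's x, y, z axes.
In Python, from station import r gives the robot as it stands.
- The arm moves only by the shell command python3 -m inch 'ROWS'. ROWS is JSON, a list of rows, each a list of 5 numbers: the shift along the tool's x, y, z in cm, then the turn about the tool's z in rad, then the closure, from -1 (fully open) to 1 (shut). A call has 1 to 20 rows; each row shifts and turns the commanded pose from where the row before left it, along the tool's axes as they then stand; what a row does not reach is not made up. A row lasts 1/10 s, in which the tool goes at most 50 mm and 8.59 degrees, less where a joint would pass 70% of its speed; a pose out of reach is approached as far as the arm can. A call with a gripper value outside its range is refused whole. The fingers move at their own pace and stop on an object; the grip force is fixed at half the most. Time passes only in rows, so rows that do not move let the fingers close. It gives the time, the measured TCP pose, the force, the opening and the grip force at its end, in the units of the state.
- r.state(): the state, without advancing time (a new reading comes with each control period).
- r.read_camera(name): name is "scene" or "top" or "wrist"; returns a dict with "color" (400x640x3 uint8, red, green, blue), "camera_matrix" (3x3 intrinsics, pixels), "k1" (the pictures are not rectified: a ray, as slopes to the right and down, at radius r is drawn at 1 + k1 r^2 times it, then the intrinsics apply), "world_to_cam" (4x4, takes a point from world to camera coordinates). Camera axes: x right, y down, z forward; pixel columns grow to the right and rows downward; lengths in mm; the calibration is good to about 2 mm. A picture is of the moment at which its call begins. There is no depth.
- r.sign_off(): hands the job in; it is judged then, once.
Trained networks look in the newest picture that a camera, given by its name, has taken for a name from the list of things; names that differ only in an ending like _2 or _b are one class to them, and where a whole thing is asked for, a point or a joint stands for the part that bears it (a point fixed in the world has none). Each returns a list of dicts, best first, with "score" (0 to 1); they miss things now and then, are a little off and sometimes report something else, mostly with a low value. They report only what shows in the picture. A call takes as long as a camera call.
- r.recognise(target, camera): "position" ([row, column] in pixels, amid what is visible of it).
- r.outline_of(target, camera): "mask" (400x640 bool, what is visible of it) and "position" ([row, column] in pixels, amid what is visible of it).
The state is a dict: "time": time; "joint_pos": joint angles; "joint_velocities": joint speeds; "tau": joint torques, N m; "tool_pos": TCP position; "ee_rot": TCP orientation; "ft_force": force on the tool from outside, world axes, zero at the start; "moment": the same for the moment, N m; "opening": opening from 0.0 (shut) to 1.0 (fully open); "finger_force": force on a finger pad.
Only numpy, scipy, OpenCV 4.12 (cv2) and the standard library are available. Lean on these libraries where they do the work, as an engineer would, in place of code of your own. Each camera call takes 0.05 s, during which the arm holds its last target. There are 200 camera calls.

## Working session

There is one attempt and no reset: what is moved stays moved. The work goes in short steps, Python scripts to look and compute and a shell command to move; the robot and the scene stay as the last step left them, time stands still between calls to the robot, and variables do not carry over. Pictures are saved under pics/ and viewed, at most 14 in all, crops included, and the job is handed in when it is done.

```bash
ls; mkdir -p pics
python3 - <<'E'
from station import r
import cv2
s=r.state(); print(s)
for c in ("top","scene"):
    d=r.read_camera(c); cv2.imwrite(f"pics/{c}0.png",d["color"][:,:,::-1]); print(c,d["camera_matrix"].tolist(),d["k1"],d["world_to_cam"].round(3).tolist())
    for n in "large_bowl small_bowl tea_caddy incense_case chopstick_case table_set_tray tea_set_tray round_bowl porcelain_bowl lacquer_tin".split():
        print(n,[(round(x["score"],2),[round(float(p)) for p in x["position"]]) for x in r.recognise(n,c)[:3]])
E
```

```text
pics
{'time': 0.0, 'joint_pos': array([-1.20156741e+00,  3.00468493e-01,  1.52158402e+00,  3.10950198e-05,
        1.32067240e+00, -6.65833377e-02]), 'joint_velocities': array([-0.00342737, -0.0008896 ,  0.00011989, -0.00073531, -0.00129142,
       -0.00132914]), 'tau': array([-8.11666505e-04, -5.43498194e+01, -3.61790192e+01, -1.01331132e-04,
        4.01526209e-03, -8.12195367e-06]), 'tool_pos': array([ 232.11093703, -498.37195699,  230.72149524]), 'ee_rot': array([[ 9.06530728e-01,  4.22139662e-01, -3.80530445e-04],
       [ 4.22139820e-01, -9.06530106e-01,  1.06682227e-03],
       [ 1.05385686e-04, -1.12774422e-03, -9.99999359e-01]]), 'ft_force': array([ 0.16244669, -0.22783181, -0.70231343]), 'moment': array([-0.00995256, -0.01865911,  0.00388825]), 'finger_force': 0.0, 'opening': 1.0024856936338573}
top [[493.83284056875624, 0.0, 319.1540092241711], [0.0, 493.83284056875624, 191.5862763893511], [0.0, 0.0, 1.0]] 0.04582759146882475 [[0.004, -1.0, 0.009, -15.492], [-0.984, -0.006, -0.179, 581.355], [0.179, -0.008, -0.984, 1457.623], [0.0, 0.0, 0.0, 1.0]]
large_bowl [(0.87, [222, 
[... 345 characters left out ...]
4])]
scene [[383.40980471264993, 0.0, 319.4407175117811], [0.0, 383.40980471264993, 198.28627201833237], [0.0, 0.0, 1.0]] 0.01703669037122781 [[-0.28, 0.96, -0.006, 171.948], [0.773, 0.222, -0.595, -412.718], [-0.57, -0.171, -0.804, 1277.973], [0.0, 0.0, 0.0, 1.0]]
large_bowl [(0.92, [176, 318])]
small_bowl [(0.77, [185, 361])]
tea_caddy [(0.58, [198, 302])]
incense_case [(0.58, [221, 343])]
chopstick_case [(0.79, [239, 306]), (0.53, [201, 299])]
table_set_tray [(0.73, [158, 228])]
tea_set_tray [(0.58, [206, 454])]
round_bowl [(0.79, [252, 202]), (0.73, [220, 343]), (0.7, [187, 360])]
porcelain_bowl [(0.77, [301, 411]), (0.53, [199, 299]), (0.18, [253, 204])]
lacquer_tin [(0.86, [148, 374])]
```

Run:
```python
import cv2
a=cv2.imread("pics/top0.png")[90:300,170:470]; cv2.imwrite("pics/v1.png",cv2.resize(a,(800,560),interpolation=cv2.INTER_CUBIC))
```

```text
(no output)
```

View pics/v1.png

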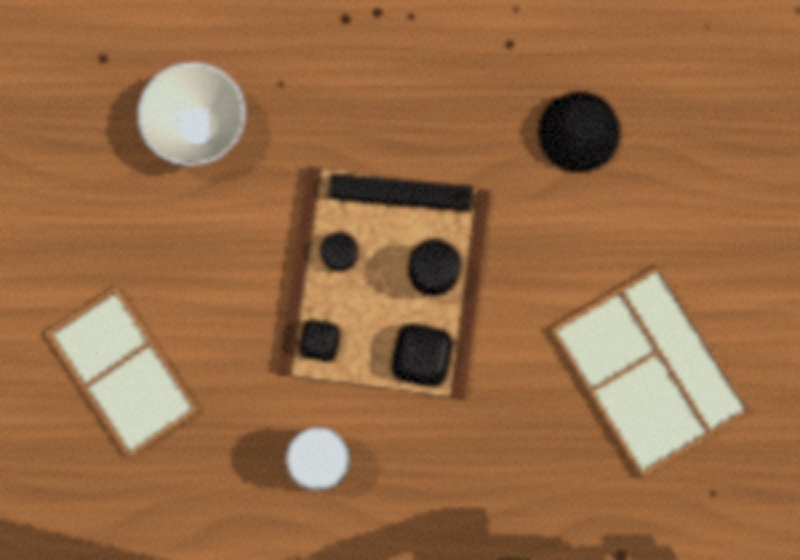

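View pics/scene0.png

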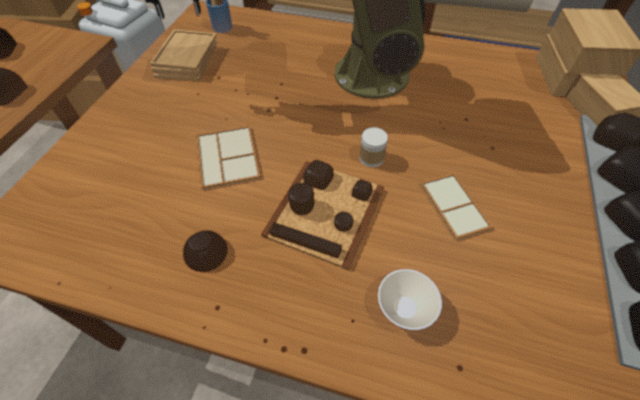

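The pictures show the stock board at mid-table with its five black pieces, the table tray at right (−y) and the tea tray at left (+y). The round bowl, porcelain bowl and tin stand clear of the board. Next I fit poses from silhouettes in both cameras.

```bash
cat > h.py <<'E'
import numpy as np, cv2
from scipy.optimize import minimize
def proj(P,d):
    P=np.atleast_2d(np.asarray(P,float)); W=d["world_to_cam"]
    c=P@W[:3,:3].T+W[:3,3]; s=c[:,:2]/c[:,2:]; s=s*(1+d["k1"]*(s**2).sum(1,keepdims=True))
    K=d["camera_matrix"]; return s*[K[0,0],K[1,1]]+[K[0,2],K[1,2]]
def unproj(uv,z,d):
    K=d["camera_matrix"]; n=(np.asarray(uv,float)-[K[0,2],K[1,2]])/[K[0,0],K[1,1]]; s=n.copy()
    for _ in range(8): s=n/(1+d["k1"]*(s@s))
    W=d["world_to_cam"]; v=W[:3,:3].T@np.r_[s,1]; o=-W[:3,:3].T@W[:3,3]
    return (o+v*(z-o[2])/v[2])[:2]
def rr(w,h,rad,n=6):
    return np.array([(sx*(w/2-rad)+rad*np.cos(a),sy*(h/2-rad)+rad*np.sin(a)) for sx,sy,a0 in((1,1,0),(-1,1,np.pi/2),(-1,-1,np.pi),(1,-1,3*np.pi/2)) for a in a0+np.linspace(0,np.pi/2,n)])
def lay(*L): return np.vstack([np.c_[p,np.full(len(p),z)] for p,z in L])
M={"large_bowl":lay((rr(68,68,14),0),(rr(68,68,14),20),(rr(60,60,14),34),(rr(36,36,12),42)),
"small_bowl":lay((rr(46,46,10),0),(rr(46,46,10),16),(rr(40,40,10),27),(rr(24,24,8),34)),
"tea_caddy":lay((rr(54,54,27),0),(rr(62,62,31),14),(rr(62,62,31),53),(rr(50,50,25),64)),
"incense_case":lay((rr(40,40,20),0),(rr(46,46,23),5),(rr(46,46,23),23),(rr(38,38,19),28)),
"chopstick_case":lay((rr(170,28,2),0),(rr(170,28,2),24))}
S=4
def dark(d,px,thr=70):
    r=cv2.resize(d["color"][:,:,0],None,fx=S,fy=S,interpolation=cv2.INTER_CUBIC)
    n,l=cv2.connectedComponents((r<thr).astype(np.uint8))
    k=l[int(px[0]*S+S/2),int(px[1]*S+S/2)]
    return (l==k) if k else None
def sil(n,q,z,d):
    c,s=np.cos(q[2]),np.sin(q[2]); m=M[n]; P=np.c_[m[:,0]*c-m[:,1]*s+q[0],m[:,0]*s+m[:,1]*c+q[1],m[:,2]+z]
    u=((proj(P,d)+.5)*S-.5); im=np.zeros((400*S,640*S),np.uint8)
    cv2.fillConvexPoly(im,cv2.convexHull(np.round(u*16).astype(np.int32)),1,cv2.LINE_8,4); return im>0
def fit(n,q0,z,views):
    def cost(q): return sum((sil(n,q,z,d)^m).sum()/m.sum() for d,m in views)
    q0=np.array(q0,float); sx=q0+np.vstack([[0,0,0],[12,0,0],[0,12,0],[0,0,.25]])
    o=minimize(cost,q0,method="Nelder-Mead",options=dict(initial_simplex=sx,xatol=.1,fatol=1e-4))
    return o.x,o.fun
def pale(d,cx):
    im=cv2.resize(d["color"],None,fx=S,fy=S,interpolation=cv2.INTER_CUBIC).astype(int)
    n,l,st,ce=cv2.connectedComponentsWithStats(((im[:,:,2]>140)&(im[:,:,1]>160)).astype(np.uint8))
    return [(l==i,(ce[i]+.5)/S-.5,st[i,4]) for i in range(1,n) if st[i,4]>S*S*150]
E
python3 - <<'E'
from h import *; from station import r
D={c:r.read_camera(c) for c in("top","scene")}
px={"large_bowl":((222,333),(176,318)),"small_bowl":((218,289),(187,361)),"tea_caddy":((190,333),(198,302)),"incense_case":((183,297),(221,343)),"chopstick_case":((161,319),(239,306))}
for n,(a,b) in px.items():
    vs=[(D[c],dark(D[c],p)) for c,p in zip(D,(a,b))]
    x0=unproj((a[1],a[0]),34,D["top"])
    for v in ([vs[0]],[vs[1]],vs):
        q,f=fit(n,[*x0,-1.5],14,v); print(n,q.round(2),round(f/len(v),3),[int(m.sum()/S/S) for _,m in v])
for c in D:
    for m,ce,a in pale(D[c],0):
        cn=max(cv2.findContours(m.astype(np.uint8),0,1)[0],key=len)[:,0]
        w=np.array([unproj((p+.5)/S-.5,6,D[c]) for p in cn]); rc=cv2.minAreaRect(w.astype(np.float32))
        if 300<rc[0][0]<750 and max(rc[1])<260: print(c,unproj(ce,6,D[c]).round(1),np.round(rc[0],1),np.round(rc[1],1),round(rc[2],1))
E
```

```text
large_bowl [489.79 -40.32  -1.72] 0.206 [409]
large_bowl [493.58 -40.77  -1.54] 0.595 [1184]
large_bowl [490.32 -39.92  -1.61] 0.408 [409, 1184]
small_bowl [505.01  80.96  -1.57] 0.267 [179]
small_bowl [502.07  78.94  -1.5 ] 0.358 [268]
small_bowl [504.03  79.8   -1.51] 0.322 [179, 268]
tea_caddy [588.   -51.55  -1.44] 0.179 [308]
tea_caddy [581.07 -54.22  -1.4 ] 0.564 [1184]
tea_caddy [584.25 -52.49  -1.12] 0.381 [308, 1184]
incense_case [610.34  56.99  -1.23] 0.299 [143]
incense_case [608.44  55.15  -1.27] 0.379 [245]
incense_case [608.47  56.47  -1.22] 0.342 [143, 245]
chopstick_case [680.76 -15.11  -1.64] 0.249 [467]
chopstick_case [679.37 -17.35  -1.73] 0.395 [855]
chopstick_case [682.39 -15.98  -1.66] 0.33 [467, 855]
top [ 696.6 -837.9] [ 695.9 -831.8] [148.4  68.2] 0.4
top [ 498.4 -346.5] [ 499.8 -345.8] [187.4  45.6] 30.7
top [509.2 335.7] [509.5 335.2] [68.7 85. ] 34.9
top [ 509.3 -254.9] [ 509.6 -255. ] [77.  85.6] 30.9
top [439.6 286.4] [440.1 286.1] [89.5 84.6] 35.2
top [ 426.3 -304.2] [ 426.7 -304.5] [104.6  86.4] 30.5
top [371.5  79.7] [371.7  79.5] [66.8 68.3] 0.2
scene [ 423.6 -304.3] [ 421.8 -305.2] [98.9 86. ] 30.6
scene [ 500.8 -343.5] [ 495.4 -346.8] [182.6  45.4] 30.7
scene [ 506.2 -255.5] [ 505.3 -255.7] [72.9 86.3] 31.0
scene [439.  286.3] [437.3 285.6] [87.2 83.4] 35.0
scene [508.4 334.8] [507.3 334.5] [67.5 83.6] 35.4
scene [742.8 244.8] [742.  234.3] [131.6 131.6] 16.8
```

```bash
python3 -m inch '[[0,0,0,-0.148,-1],[0,0,0,-0.148,-1],[0,0,0,-0.148,-1],[0,0,0,-0.148,-1],[0,0,0,-0.148,-1],[0,0,0,-0.148,-1],[0,0,0,-0.148,-1],[4.1,2.3,-0.6,0,-1],[4.1,2.3,-0.6,0,-1],[4.1,2.3,-0.6,0,-1],[4.1,2.3,-0.6,0,-1],[4.1,2.3,-0.6,0,-1],[4.1,2.3,-0.6,0,-1],[4.1,2.3,-0.6,0,-1],[4.1,2.3,-0.6,0,-1],[4.1,2.3,-0.6,0,-1],[4.1,2.3,-0.6,0,-1],[4.1,2.3,-0.6,0,-1],[4.1,2.3,-0.6,0,-1],[4.1,2.3,-0.6,0,-1]]'
python3 - <<'E'
from h import *; from station import r
d=r.read_camera("wrist"); print(d["camera_matrix"][0,0],d["k1"],d["world_to_cam"].round(2).tolist(), r.state()["tool_pos"],r.state()["joint_pos"])
cv2.imwrite("pics/w1.png",d["color"][:,:,::-1])
E
```

```text
time: 3.2
tool_pos: [583.2, 4.1, 309.6]
ee_rot: [[0.099, 0.995, 0.0], [0.995, -0.099, -0.0], [0.0, 0.0, -1.0]]
ft_force: [0.5, -1.0, -0.4]
opening: 0.999
finger_force: 0.0
279.1004608442463 -0.03723031125451844 [[1.0, -0.1, 0.0, -580.35], [-0.1, -0.95, 0.28, 0.89], [-0.03, -0.28, -0.96, 470.95], [0.0, 0.0, 0.0, 1.0]] [585.59784473   9.02408129 309.82409875] [-0.04777649  0.33604714  1.29337318  0.00155897  1.51102676  0.04764933]
```

View pics/w1.png

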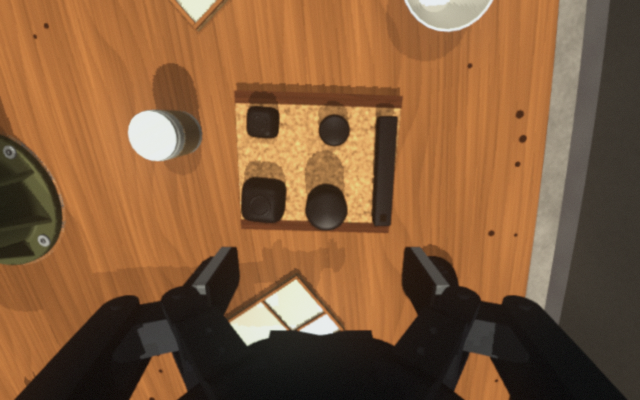

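Wrist view: the chopstick case is at about (165,385), the caddy (207,326), the large bowl (199,263), the incense case (129,334) and the small bowl (122,263). Thin dark strips run along the board's ±y edges.

Run:
```python
from h import *; from station import r
D={c:r.read_camera(c) for c in("top","wrist")}
px={"large_bowl":((222,333),(199,263)),"small_bowl":((218,289),(123,263)),"tea_caddy":((190,333),(207,326)),"incense_case":((183,297),(130,334)),"chopstick_case":((161,319),(165,385))}
g={"large_bowl":(491,-40),"small_bowl":(504,80),"tea_caddy":(585,-52),"incense_case":(609,56.5),"chopstick_case":(681,-16)}
for n,p in px.items():
  for c,t in (("top",90),("wrist",60),("wrist",75)):
    m=dark(D[c],p[c=="wrist"],t)
    if m is None: print(n,c,t,"none"); continue
    q,f=fit(n,[*g[n],-1.6],14,[(D[c],m)]); print(n,c,t,q.round(2),round(f,3),int(m.sum()/S/S))
w=D["wrist"]; im=w["color"]
for col in (295,355):
  for a,b in((82,108),(216,238)): print(col,[(i,*map(int,im[i,col])) for i in range(a,b,2)])
  print([unproj((col,k),14,w).round(0).tolist() for k in (88,103,222,232)])
```

```text
large_bowl top 90 [574.32 -57.31  -2.66] 0.993 8780
large_bowl wrist 60 [489.59 -41.66  -1.8 ] 0.242 1557
large_bowl wrist 75 [489.74 -40.79  -1.76] 0.108 1747
small_bowl top 90 [534.28  88.08  -1.56] 0.974 8780
small_bowl wrist 60 [504.55  77.33  -1.74] 0.256 819
small_bowl wrist 75 [505.75  77.22  -1.78] 0.167 882
tea_caddy top 90 none
tea_caddy wrist 60 none
tea_caddy wrist 75 [586.06 -54.07  -1.57] 0.203 1308
incense_case top 90 [528.32  91.58  -1.23] 0.978 8780
incense_case wrist 60 [608.67  55.03  -1.66] 0.793 452
incense_case wrist 75 [608.91  56.28  -1.67] 0.157 700
chopstick_case top 90 [686.4    0.82  -1.67] 0.963 8780
chopstick_case wrist 60 [678.97 -17.11  -1.63] 0.444 1655
chopstick_case wrist 75 [680.9  -15.97  -1.65] 0.166 2064
295 [(82, 193, 122, 65), (84, 184, 117, 62), (86, 136, 84, 45), (88, 132, 81, 42), (90, 136, 85, 47), (92, 133, 82, 44), (94, 115, 67, 40), (96, 110, 63, 37), (98, 103, 58, 33), (100, 103, 61, 35), (102, 106, 60, 34), (104, 108, 64, 38), (106, 180, 127, 74)]
295 [(216, 230, 181, 111), (218, 230, 187, 114), (220, 217, 163, 98), (222, 149, 98, 59), (224, 110, 63, 37), (226, 105, 61, 36), (228, 110, 62, 37), (230, 110, 63, 40), (232, 166, 105, 59), (234, 184, 117, 62), (236, 184, 116, 64)]
[[558.0, 124.0], [556.0, 103.0], [533.0, -85.0], [531.0, -103.0]]
355 [(82, 196, 126, 66), (84, 195, 124, 65), (86, 197, 126, 66), (88, 158, 98, 53), (90, 137, 86, 46), (92, 137, 85, 44), (94, 136, 84, 46), (96, 109, 63, 35), (98, 108, 62, 38), (100, 109, 63, 37), (102, 107, 61, 36), (104, 110, 63, 37), (106, 106, 60, 34)]
355 [(216, 211, 155, 93), (218, 228, 173, 105), (220, 223, 166, 101), (222, 227, 177, 109), (224, 157, 111, 65), (226, 108, 63, 37), (228, 109, 62, 36), (230, 110, 63, 37), (232, 112, 65, 37), (234, 159, 98, 53), (236, 174, 109, 58)]
[[646.0, 115.0], [645.0, 94.0], [633.0, -94.0], [632.0, -112.0]]
```

```bash
python3 -m inch '[[-0.4,2.4,3,-0.02,-0.2],[-0.4,2.4,3,0,-0.2],[-0.4,2.4,3,0,-0.2],[-0.35,2.5,3,0,-0.2],[0,0,4,0,-0.2],[0,0,4,0,-0.2],[0,0,3,0,-0.2],[0,0,0,0,-0.2],[0,0,0,0,-0.2],[0,0,0,0,-0.2]]'
python3 - <<'E'
from h import *; from station import r
d=r.read_camera("wrist"); print(r.state()["tool_pos"])
cv2.imwrite("pics/w2.png",d["color"][:,:,::-1])
E
```

```text
time: 4.35
tool_pos: [678.6, -21.9, 82.0]
ee_rot: [[0.079, 0.997, 0.003], [0.997, -0.079, -0.0], [-0.0, 0.004, -1.0]]
ft_force: [-0.2, 0.2, 1.1]
opening: 0.6
finger_force: 0.0
[678.62765636 -21.71154588  81.87867528]
```

View pics/w2.png

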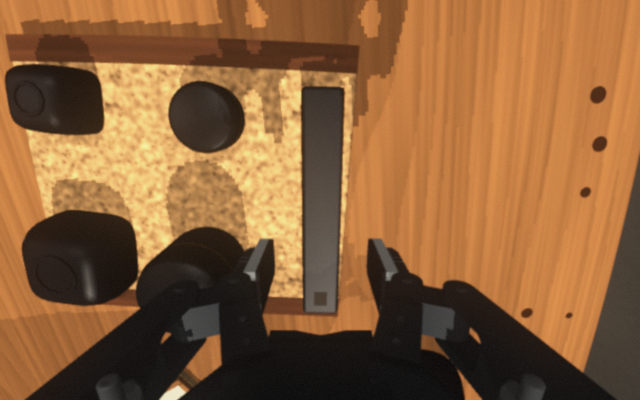

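The case runs along column 321, midway between the pads (columns 272 and 368), so I go down and grip it.

```bash
python3 -m inch '[[0.3,0.1,2.5,0,-0.2],[0.3,0.1,2.2,0,-0.2],[0,0,1.3,0,-0.2],[0,0,0,0,-0.2],[0,0,0,0,-0.2],[0,0,0,0,1],[0,0,0,0,1],[0,0,0,0,1],[0,0,0,0,1],[0,0,0,0,1],[0,0,0,0,1]]'
```

```text
time: 5.5
tool_pos: [681.0, -15.7, 20.9]
ee_rot: [[0.079, 0.997, 0.002], [0.997, -0.079, -0.0], [-0.0, 0.002, -1.0]]
ft_force: [0.1, -0.9, 6.3]
opening: 0.312
finger_force: 60.4
```

```bash
python3 -m inch '[[0,0,-2,0,1],[0,0,-4,0,1],[0,0,-4,0,1],[0,0,0,0.1366,1],[0,0,0,0.1366,1],[0,0,0,0.1366,1],[0,0,0,0.1366,1],[0,0,0,0.1366,1],[0,0,0,0.1366,1],[0,0,0,0.1366,1],[-3.6,2.1,0,0,1],[-3.6,2.1,0,0,1],[-3.6,2.1,0,0,1],[-3.6,2.1,0,0,1],[-3.6,2.1,0,0,1],[-3.6,2.1,0,0,1],[-3.6,2.1,0,0,1],[-3.6,2.1,0,0,1],[-3.6,2.1,0,0,1],[0,0,0,0,1]]'
cat > go.py <<'E'
import sys; from station import r; import numpy as np
x,y,z,a=map(float,sys.argv[1:5]); s=r.state(); p=s["tool_pos"]; R=s["ee_rot"]
a0=np.arctan2(R[1,0],R[0,0]); d=R.T@(np.array([x,y,z])-p)
print("pos",p.round(1),"a",round(a0,3),"shift cm now",(d/10).round(2),"turn",round(a0-a,3),"j6",s["joint_pos"][5].round(2),"open",round(s["opening"]*85,1),"grip",round(s["finger_force"],1))
dx,dy=x-p[0],y-p[1]; print("after turn: x,y",((np.cos(a)*dx+np.sin(a)*dy)/10).round(2),((np.sin(a)*dx-np.cos(a)*dy)/10).round(2))
E
python3 go.py 498.9 -346 14 .536
python3 - <<'E'
from h import *; from station import r
d=r.read_camera("wrist"); cv2.imwrite("pics/w3.png",d["color"][:,:,::-1])
E
```

```text
time: 7.5
tool_pos: [495.7, -347.3, 119.7]
ee_rot: [[0.862, 0.507, 0.0], [0.507, -0.862, -0.001], [-0.0, 0.001, -1.0]]
ft_force: [0.0, 0.2, -1.2]
opening: 0.309
finger_force: 59.4
pos [ 495.7 -347.3  119.7] a 0.531 shift cm now [ 0.35  0.04 10.57] turn -0.005 j6 0.37 open 26.3 grip 59.4
after turn: x,y 0.34 0.06
```

View pics/w3.png

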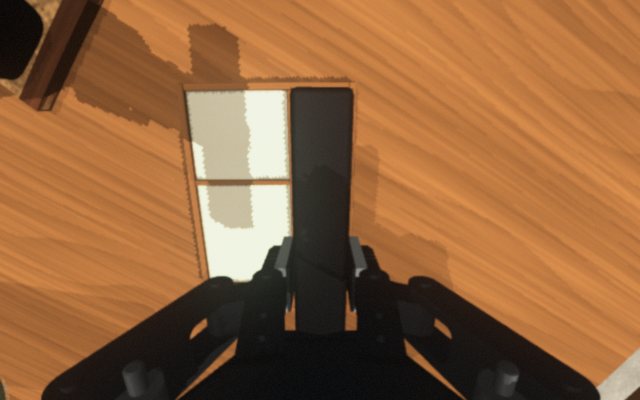

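The case is over the long compartment and aligned with it. I lower it.

```bash
python3 -m inch '[[0.35,0.05,3,-0.005,1],[0,0,3,0,1],[0,0,2,0,1],[0,0,1.2,0,1],[0,0,0.8,0,1],[0,0,0.2,0,1],[0,0,0.2,0,1],[0,0,0.1,0,1],[0,0,0,0,1],[0,0,0,0,1]]'; python3 go.py 498.9 -346 12.9 .536
```

```text
time: 8.55
tool_pos: [501.4, -342.2, 14.7]
ee_rot: [[0.857, 0.515, 0.001], [0.515, -0.857, -0.0], [0.0, 0.001, -1.0]]
ft_force: [0.2, 0.4, -0.9]
opening: 0.311
finger_force: 59.5
pos [ 501.4 -342.2   14.7] a 0.541 shift cm now [-0.42  0.2   0.18] turn 0.005 j6 0.37 open 26.4 grip 59.5
after turn: x,y -0.42 0.2
```

```bash
python3 -m inch '[[-0.4,0.2,0,0.005,1],[0,0,0.1,0,1],[0,0,0.05,0,1],[0,0,0,0,1],[0,0,0,0,1],[0,0,0,0,1]]'; python3 go.py 498.9 -346 12.9 .536
```

```text
time: 9.15
tool_pos: [498.9, -345.9, 12.9]
ee_rot: [[0.86, 0.51, 0.0], [0.51, -0.86, -0.0], [-0.0, 0.0, -1.0]]
ft_force: [-2.1, -1.1, 2.0]
opening: 0.316
finger_force: 59.7
pos [ 498.9 -345.9   12.9] a 0.536 shift cm now [-0.01  0.    0.  ] turn -0.0 j6 0.37 open 26.8 grip 59.7
after turn: x,y -0.01 0.0
```

```bash
python3 -m inch '[[0,0,0.05,0,1],[0,0,0,0,1],[0,0,0,0,0.1],[0,0,0,0,0.1],[0,0,0,0,0.1],[0,0,0,0,0.1],[0,0,-2,0,0.1],[0,0,-4,0,0.1],[0,0,-4,0,-1],[0,0,-1,0.145,-1],[0,0,0,0.145,-1],[0,0,0,0.145,-1],[0,0,0,0.145,-1],[0,0,0,0.145,-1],[-0.95,-4.2,0,0,-1],[-0.95,-4.2,0,0,-1],[-0.95,-4.2,0,0,-1],[-0.95,-4.2,0,0,-1],[-0.95,-4.2,0,0,-1],[-0.95,-4.2,0,0,-1]]'
python3 -m inch '[[-0.95,-4.2,0,0,-1],[0,0,0,0,-1],[0,0,0,0,-1],[0,0,0,0,-1]]'
python3 go.py 490 -41 12 -.19
python3 - <<'E'
from h import *; from station import r
d=r.read_camera("wrist"); cv2.imwrite("pics/w4.png",d["color"][:,:,::-1])
for n,g in {"large_bowl":(490,-41),"small_bowl":(505,77),"tea_caddy":(586,-54),"incense_case":(609,56)}.items():
    u=proj([[*g,35]],d)[0]; print(n,u.round(0),[(round(x["score"],2),np.round(x["position"])) for x in r.recognise(n,"wrist")[:2]])
    try:
        m=dark(d,u[::-1],75); print(fit(n,[*g,-1.7],14,[(d,m)]),m.sum()/16)
    except Exception as e: print(e)
E
```

```text
time: 11.15
tool_pos: [490.0, -85.9, 122.4]
ee_rot: [[0.982, -0.188, 0.0], [-0.188, -0.982, -0.0], [0.0, -0.0, -1.0]]
ft_force: [0.2, 0.1, -0.4]
opening: 0.998
finger_force: 0.0
time: 11.55
tool_pos: [489.1, -45.2, 122.3]
ee_rot: [[0.982, -0.189, 0.0], [-0.189, -0.982, -0.0], [0.0, 0.0, -1.0]]
ft_force: [0.3, -0.7, 0.4]
opening: 0.999
finger_force: 0.0
pos [489.1 -45.2 122.3] a -0.19 shift cm now [ 1.000e-02 -4.400e-01  1.103e+01] turn 0.0 j6 1.59 open 85.0 grip 0.0
after turn: x,y 0.01 -0.43
large_bowl [316. 205.] [(0.88, array([201., 316.]))]
(array([487.46674468, -39.06469169,  -1.78016303]), np.float64(0.1093414623007718)) 5474.25
small_bowl [180. 213.] [(0.84, array([211., 184.]))]
(array([504.27095792,  79.38035548,  -1.73787746]), np.float64(0.05468122012099674)) 2954.625
tea_caddy [308.  85.] [(0.81, array([ 78., 306.]))]
(array([585.63830986, -53.39180414,  -1.69404037]), np.float64(0.04152187944861491)) 7068.5625
incense_case [163.  84.] [(0.62, array([ 84., 168.]))]
(array([608.07417632,  56.74717663,  -1.6677017 ]), np.float64(0.07360741398008479)) 3169.6875
```

View pics/w4.png

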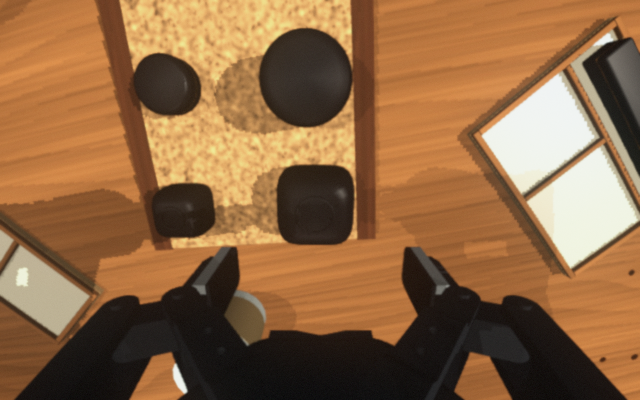

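The bowl sits just off-centre between the pads. The fits put it at (488.5, −39.5) and all four board pieces agree with the picture to within 2 mm. I descend to grip it.

```bash
python3 -m inch '[[-0.2,-0.55,3,0.01,-1],[0,0,3,0,-1],[0,0,2.5,0,-1],[0,0,1.5,0,-1],[0,0,0.8,0,-1],[0,0,0,0,-1],[0,0,0,0,-1],[0,0,0,0,-1]]'; python3 go.py 488.5 -39.5 13.5 -.2
```

```text
time: 12.6
tool_pos: [488.5, -38.9, 15.2]
ee_rot: [[0.98, -0.198, 0.001], [-0.198, -0.98, -0.0], [0.002, -0.0, -1.0]]
ft_force: [-0.4, -0.2, -0.5]
opening: 0.997
finger_force: 0.0
pos [488.5 -38.9  15.2] a -0.2 shift cm now [0.01 0.06 0.17] turn 0.0 j6 1.62 open 84.8 grip 0.0
after turn: x,y 0.01 0.06
```

```bash
python3 -m inch '[[0,0.05,0.1,0,1],[0,0,0,0,1],[0,0,0,0,1],[0,0,0,0,1],[0,0,0,0,1],[0,0,0,0,1]]'; python3 go.py 488.5 -39.5 13.5 -.2
```

```text
time: 13.2
tool_pos: [488.2, -39.4, 14.2]
ee_rot: [[0.98, -0.198, 0.001], [-0.198, -0.98, -0.0], [0.001, 0.0, -1.0]]
ft_force: [-3.3, 0.2, 9.4]
opening: 0.784
finger_force: 66.8
pos [488.2 -39.4  14.2] a -0.199 shift cm now [0.03 0.01 0.07] turn 0.001 j6 1.62 open 66.7 grip 66.8
after turn: x,y 0.03 0.01
```

```bash
python3 -m inch '[[0,0,-1,0,1],[0,0,-4,0,1],[0,0,-4,0,1],[0,0,0,0.139,1],[0,0,0,0.139,1],[0,0,0,0.139,1],[0,0,0,0.139,1],[0,0,0,0.139,1],[0,0,0,0.139,1],[3.27,3.14,0,0,1],[3.27,3.14,0,0,1],[3.27,3.14,0,0,1],[3.27,3.14,0,0,1],[3.27,3.14,0,0,1],[3.27,3.14,0,0,1],[0,0,0,0,1],[0,0,0,0,1],[0,0,0,0,1]]'; python3 go.py 426.3 -304.3 6.2 -1.035
python3 - <<'E'
from h import *; from station import r
d=r.read_camera("wrist"); cv2.imwrite("pics/w5.png",d["color"][:,:,::-1])
E
```

```text
time: 15.0
tool_pos: [426.6, -303.5, 103.5]
ee_rot: [[0.512, -0.859, -0.0], [-0.859, -0.512, 0.0], [-0.0, -0.0, -1.0]]
ft_force: [0.6, 0.4, -0.6]
opening: 0.781
finger_force: 67.9
pos [ 426.6 -303.5  103.5] a -1.033 shift cm now [0.05 0.07 9.73] turn 0.002 j6 1.92 open 66.3 grip 67.9
after turn: x,y 0.05 0.07
```

View pics/w5.png

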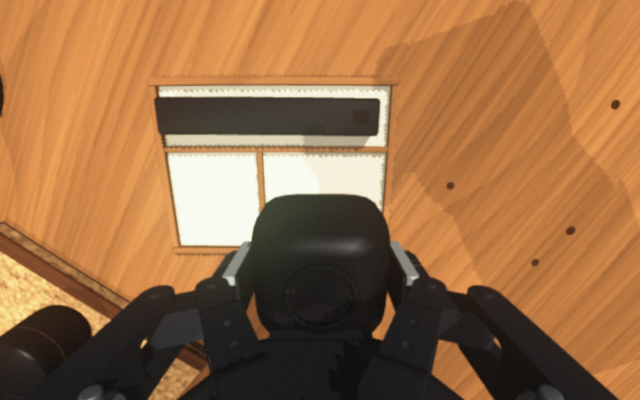

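The bowl is held level over the larger compartment. The chopstick case lies in its compartment, shifted a little towards the near end, so I check its fit numerically while descending.

```bash
python3 - <<'E'
from h import *; from station import r
d=r.read_camera("wrist"); m=dark(d,(115,270),75); q,f=fit("chopstick_case",[499,-346,.536],6,[(d,m)]); print(q,f)
c,s=np.cos(.536),np.sin(.536); e=q[:2]-[498.6,-346]; print("along",c*e[0]+s*e[1],"across",-s*e[0]+c*e[1])
E
python3 -m inch '[[0.05,0.07,3,0,1],[0,0,3,0,1],[0,0,2,0,1],[0,0,1,0,1],[0,0,0.3,0,1],[0,0,0,0,1],[0,0,0,0,1],[0,0,0,0,1]]'; python3 go.py 426.3 -304.3 6.2 -1.035
```

```text
[ 499.71635834 -344.62699879    0.52791905] 0.12672679348343865
along 1.6609915760123173 across 0.6103238912274767
time: 15.9
tool_pos: [426.5, -305.3, 11.2]
ee_rot: [[0.512, -0.859, 0.001], [-0.859, -0.512, -0.001], [0.001, -0.0, -1.0]]
ft_force: [0.1, -0.5, -0.6]
opening: 0.778
finger_force: 67.9
pos [ 426.5 -305.3   11.2] a -1.033 shift cm now [-0.1  -0.03  0.5 ] turn 0.002 j6 1.91 open 66.2 grip 67.9
after turn: x,y -0.1 -0.03
```

Chopstick case is within 2 mm of its compartment's centre. I lower the bowl slowly.

```bash
python3 -m inch '[[-0.1,0,0.15,0,1],[0,0,0.1,0,1],[0,0,0.1,0,1],[0,0,0.05,0,1],[0,0,0.05,0,1],[0,0,0,0,1],[0,0,0,0,1]]'; python3 go.py 426.3 -304.3 6.2 -1.035
```

```text
time: 16.6
tool_pos: [425.6, -304.1, 6.2]
ee_rot: [[0.512, -0.859, -0.0], [-0.859, -0.512, 0.0], [-0.0, 0.0, -1.0]]
ft_force: [-4.0, 3.6, 7.0]
opening: 0.779
finger_force: 69.0
pos [ 425.6 -304.1    6.2] a -1.033 shift cm now [ 0.05 -0.05 -0.  ] turn 0.002 j6 1.91 open 66.2 grip 69.0
after turn: x,y 0.05 -0.05
```

```bash
python3 -m inch '[[0,0,0,0,-0.85],[0,0,0,0,-0.85],[0,0,0,0,-0.85],[0,0,0,0,-0.85],[0,0,-2,0,-0.85],[0,0,-4,0,-0.85],[0,0,-4,0,-0.85],[0,0,0,-0.142,-0.6],[0,0,0,-0.142,-0.6],[0,0,0,-0.142,-0.6],[0,0,0,-0.142,-0.6],[0,0,0,-0.142,-0.6],[0,0,0,-0.142,-0.6],[0.1,-4.34,0,0,-0.6],[0.1,-4.34,0,0,-0.6],[0.1,-4.34,0,0,-0.6],[0.1,-4.34,0,0,-0.6],[0.1,-4.34,0,0,-0.6],[0.1,-4.34,0,0,-0.6]]'
python3 -m inch '[[0.1,-4.34,0,0,-0.6],[0.1,-4.34,0,0,-0.6],[0.1,-4.34,0,0,-0.6],[0,0,0,0,-0.6],[0,0,0,0,-0.6],[0,0,0,0,-0.6]]'
python3 go.py 504.3 79 18 -.18
python3 - <<'E'
from h import *; from station import r
d=r.read_camera("wrist")
for n,g in {"small_bowl":(504,79),"incense_case":(608,57)}.items():
    u=proj([[*g,35]],d)[0]; m=dark(d,u[::-1],75); print(n,fit(n,[*g,-1.7],14,[(d,m)]))
t=r.read_camera("top"); cv2.imwrite("pics/t2.png",cv2.resize(t["color"][90:300,170:470,::-1],(800,560),interpolation=cv2.INTER_CUBIC))
E
```

```text
time: 18.5
tool_pos: [478.6, -47.4, 105.9]
ee_rot: [[0.984, -0.181, 0.0], [-0.181, -0.984, -0.0], [0.0, -0.0, -1.0]]
ft_force: [0.7, 0.0, -0.1]
opening: 0.803
finger_force: 0.0
time: 19.1
tool_pos: [504.8, 77.6, 105.7]
ee_rot: [[0.983, -0.181, -0.0], [-0.181, -0.983, -0.0], [-0.0, 0.0, -1.0]]
ft_force: [-1.0, -0.8, -1.2]
opening: 0.801
finger_force: 0.0
pos [504.8  77.6 105.7] a -0.182 shift cm now [-0.07 -0.13  8.77] turn -0.002 j6 1.83 open 68.1 grip 0.0
after turn: x,y -0.08 -0.13
small_bowl (array([504.06643855,  79.04735475,  -1.75939236]), np.float64(0.12764816304639315))
incense_case (array([607.65595838,  56.79846143,  -1.51471763]), np.float64(0.12644643880084017))
```

View pics/t2.png

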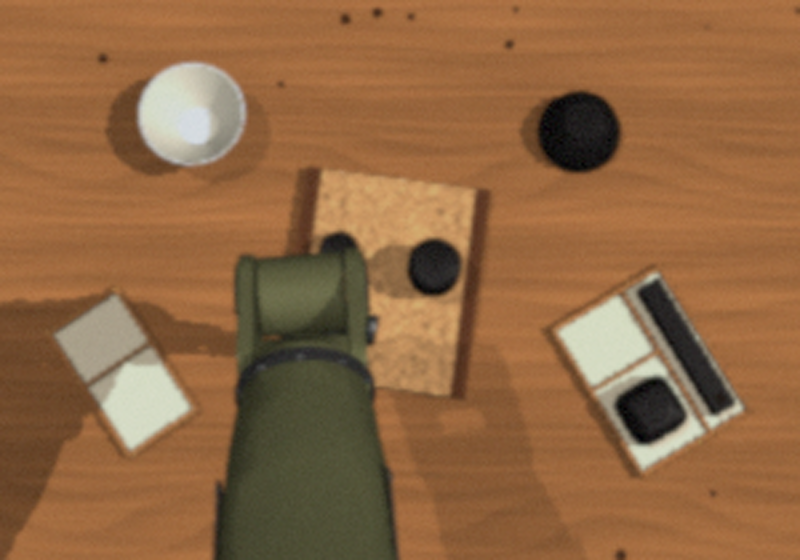

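The table tray now holds the case in the long compartment and the large bowl in the larger one, both clear of the partitions. Next is the small bowl.

```bash
python3 -m inch '[[-0.07,-0.13,3,0,-0.6],[0,0,3,0,-0.6],[0,0,1.5,0,-0.6],[0,0,0.8,0,-0.6],[0,0,0.3,0,-0.6],[0,0,0,0,-0.6],[0,0,0,0,-0.6],[0,0,0,0,-0.6]]'; python3 go.py 504.2 79 18 -.185
```

```text
time: 20.0
tool_pos: [504.9, 79.8, 20.6]
ee_rot: [[0.984, -0.18, 0.001], [-0.18, -0.984, 0.0], [0.001, -0.0, -1.0]]
ft_force: [0.2, 0.2, 0.0]
opening: 0.798
finger_force: 0.0
pos [504.9  79.8  20.6] a -0.181 shift cm now [-0.06  0.09  0.26] turn 0.004 j6 1.84 open 67.9 grip 0.0
after turn: x,y -0.06 0.09
```

```bash
python3 -m inch '[[-0.05,0.05,0.2,0.004,-0.6],[0,0,0.05,0,-0.6],[0,0,0,0,1],[0,0,0,0,1],[0,0,0,0,1],[0,0,0,0,1],[0,0,0,0,1],[0,0,0,0,1]]'; python3 go.py 504.2 79 18 -.185
```

```text
time: 20.8
tool_pos: [504.1, 79.4, 17.7]
ee_rot: [[0.983, -0.184, 0.0], [-0.184, -0.983, 0.0], [0.0, -0.0, -1.0]]
ft_force: [-1.8, -1.1, 5.0]
opening: 0.521
finger_force: 61.9
pos [504.1  79.4  17.7] a -0.185 shift cm now [ 0.02  0.04 -0.03] turn -0.0 j6 1.84 open 44.3 grip 61.9
after turn: x,y 0.02 0.04
```

```bash
python3 -m inch '[[0,0,-1,0,1],[0,0,-4,0,1],[0,0,-4,0,1],[0,0,0,-0.144,1],[0,0,0,-0.144,1],[0,0,0,-0.144,1],[0,0,0,-0.144,1],[0,0,0,-0.144,1],[-2.08,3.63,0,0,1],[-2.08,3.63,0,0,1],[-2.08,3.63,0,0,1],[-2.08,3.63,0,0,1],[-2.08,3.63,0,0,1],[-2.08,3.63,0,0,1],[-2.08,3.63,0,0,1],[-2.08,3.63,0,0,1],[0,0,0,0,1],[0,0,0,0,1],[0,0,0,0,1]]'; python3 go.py 509.3 -255 9.7 .536
```

```text
time: 22.7
tool_pos: [508.7, -254.4, 107.5]
ee_rot: [[0.86, 0.51, -0.0], [0.51, -0.86, 0.0], [-0.0, -0.0, -1.0]]
ft_force: [-0.7, 0.0, -0.5]
opening: 0.523
finger_force: 61.7
pos [ 508.7 -254.4  107.5] a 0.535 shift cm now [0.02 0.09 9.78] turn -0.001 j6 0.51 open 44.5 grip 61.7
after turn: x,y 0.02 0.08
```

```bash
python3 -m inch '[[0,0.08,3,0,1],[0,0,3,0,1],[0,0,2,0,1],[0,0,1,0,1],[0,0,0.4,0,1],[0,0,0,0,1],[0,0,0,0,1],[0,0,0,0,1]]'; python3 go.py 509.3 -255 9.7 .536
```

```text
time: 23.5
tool_pos: [509.6, -256.1, 14.3]
ee_rot: [[0.86, 0.51, 0.001], [0.51, -0.86, -0.001], [0.001, 0.001, -1.0]]
ft_force: [-0.4, 0.2, -0.8]
opening: 0.518
finger_force: 61.7
pos [ 509.6 -256.1   14.3] a 0.535 shift cm now [ 0.03 -0.11  0.46] turn -0.001 j6 0.51 open 44.1 grip 61.7
after turn: x,y 0.04 -0.11
```

```bash
python3 -m inch '[[0,-0.1,0.15,0,1],[0,0,0.1,0,1],[0,0,0.1,0,1],[0,0,0.05,0,1],[0,0,0.03,0,1],[0,0,0,0,1],[0,0,0,0,1]]'; python3 go.py 509.3 -255 9.7 .536
```

```text
time: 24.2
tool_pos: [508.6, -255.1, 9.7]
ee_rot: [[0.86, 0.509, -0.0], [0.509, -0.86, -0.0], [-0.0, 0.0, -1.0]]
ft_force: [-4.4, 1.5, 9.4]
opening: 0.517
finger_force: 62.9
pos [ 508.6 -255.1    9.7] a 0.535 shift cm now [ 0.07  0.02 -0.  ] turn -0.001 j6 0.51 open 43.9 grip 62.9
after turn: x,y 0.07 0.02
```

```bash
python3 -m inch '[[0,0,0,0,-0.4],[0,0,0,0,-0.4],[0,0,0,0,-0.4],[0,0,0,0,-0.4],[0,0,-2,0,-0.4],[0,0,-4,0,-0.4],[0,0,-4,0,-1],[3.38,-2.68,-1,0,-1],[3.38,-2.68,0,0,-1],[3.38,-2.68,0,0,-1],[3.38,-2.68,0,0,-1],[3.38,-2.68,0,0,-1],[0,0,0,0,-1],[0,0,0,0,-1],[0,0,0,0,-1]]'; python3 go.py 585.8 -53.5 24 .535
python3 - <<'E'
from h import *; from station import r
d=r.read_camera("wrist")
for n,g in {"tea_caddy":(586,-54),"incense_case":(608,57)}.items():
    u=proj([[*g,35]],d)[0]; m=dark(d,u[::-1],75); print(n,u,None if m is None else fit(n,[*g,-1.7],14,[(d,m)]))
cv2.imwrite("pics/w6.png",d["color"][:,:,::-1])
E
```

```text
time: 25.7
tool_pos: [585.5, -54.5, 118.9]
ee_rot: [[0.861, 0.509, -0.0], [0.509, -0.861, -0.0], [-0.0, -0.0, -1.0]]
ft_force: [0.2, -0.3, 0.3]
opening: 1.004
finger_force: 0.0
pos [585.5 -54.5 118.9] a 0.534 shift cm now [ 0.08 -0.07  9.49] turn -0.001 j6 0.88 open 85.4 grip 0.0
after turn: x,y 0.08 -0.07
tea_caddy [320.13432596 205.70527072] (array([586.02275296, -53.97114812,  -1.68556627]), np.float64(0.04838984688483967))
incense_case [211.72402199 113.45619857] (array([608.83196843,  55.61893947,  -1.51988206]), np.float64(0.06717817561807332))
```

View pics/w6.png

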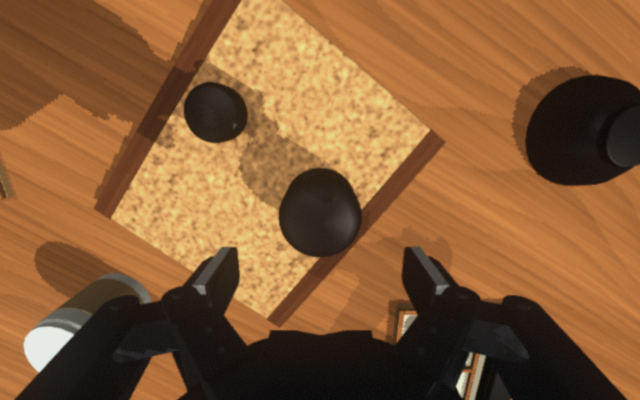

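The caddy is centred between the pads at column 320, and nothing else is within reach of the fingers.

```bash
python3 -m inch '[[0.05,-0.02,3,0,-1],[0,0,3,0,-1],[0,0,2,0,-1],[0,0,1,0,-1],[0,0,0.1,0,-1],[0,0,0,0,-1],[0,0,0,0,-1],[0,0,0,0,-1]]'; python3 go.py 586 -54 24 .535
```

```text
time: 26.55
tool_pos: [586.5, -53.4, 29.0]
ee_rot: [[0.861, 0.509, 0.002], [0.509, -0.861, -0.0], [0.001, 0.001, -1.0]]
ft_force: [-0.5, -1.0, 0.9]
opening: 1.001
finger_force: 0.0
pos [586.5 -53.4  29. ] a 0.535 shift cm now [-0.08  0.03  0.5 ] turn -0.0 j6 0.88 open 85.1 grip 0.0
after turn: x,y -0.08 0.03
```

```bash
python3 -m inch '[[-0.06,0.03,0.3,0,-1],[0,0,0.1,0,-1],[0,0,0,0,1],[0,0,0,0,1],[0,0,0,0,1],[0,0,0,0,1],[0,0,0,0,1],[0,0,0,0,1]]'; python3 go.py 586 -54 24 .535
```

```text
time: 27.35
tool_pos: [585.9, -53.8, 24.3]
ee_rot: [[0.86, 0.509, 0.001], [0.509, -0.86, -0.0], [0.001, 0.0, -1.0]]
ft_force: [0.7, 0.3, 6.2]
opening: 0.709
finger_force: 64.7
pos [585.9 -53.8  24.3] a 0.535 shift cm now [-0.    0.02  0.03] turn -0.0 j6 0.88 open 60.3 grip 64.7
after turn: x,y -0.0 0.02
```

```bash
python3 -m inch '[[0,0,-1,0,1],[0,0,-4,0,1],[0,0,-4,0,1],[0,0,-1.5,0,1],[0.52,-4.08,0,0,1],[0.52,-4.08,0,0,1],[0.52,-4.08,0,0,1],[0.52,-4.08,0,0,1],[0.52,-4.08,0,0,1],[0.52,-4.08,0,0,1],[0.52,-4.08,0,0,1],[0.52,-4.08,0,0,1],[0.52,-4.08,0,0,1],[0,0,0,0,1],[0,0,0,0,1],[0,0,0,0,1]]'; python3 go.py 439.5 286.3 16.3 .535
python3 - <<'E'
from h import *; from station import r
d=r.read_camera("wrist"); cv2.imwrite("pics/w7.png",d["color"][:,:,::-1])
E
```

```text
time: 28.95
tool_pos: [439.0, 285.2, 128.8]
ee_rot: [[0.861, 0.509, -0.001], [0.509, -0.861, -0.0], [-0.001, 0.0, -1.0]]
ft_force: [-0.5, -0.4, -0.7]
opening: 0.712
finger_force: 65.6
pos [439.  285.2 128.8] a 0.534 shift cm now [ 0.1  -0.07 11.25] turn -0.001 j6 1.54 open 60.5 grip 65.6
after turn: x,y 0.09 -0.07
```

View pics/w7.png

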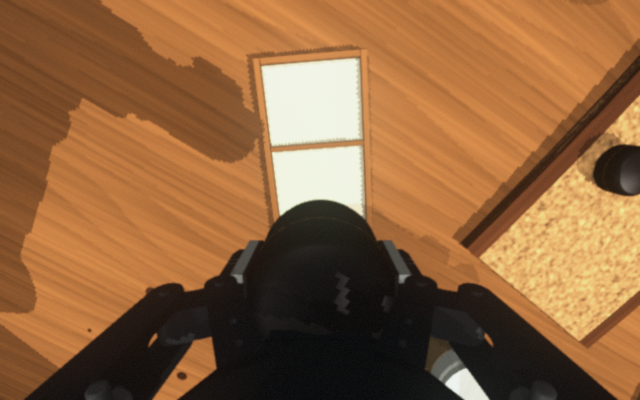

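The caddy is held upright over the near, larger compartment.

```bash
python3 -m inch '[[0.1,-0.07,3,0,1],[0,0,3,0,1],[0,0,2.5,0,1],[0,0,1.5,0,1],[0,0,0.8,0,1],[0,0,0.1,0,1],[0,0,0,0,1],[0,0,0,0,1],[0,0,0,0,1]]'; python3 go.py 439.5 286.3 16.3 .535
```

```text
time: 29.9
tool_pos: [439.8, 287.3, 20.8]
ee_rot: [[0.86, 0.509, 0.001], [0.509, -0.86, 0.001], [0.001, 0.0, -1.0]]
ft_force: [0.3, 0.2, -1.9]
opening: 0.712
finger_force: 65.6
pos [439.8 287.3  20.8] a 0.535 shift cm now [-0.07  0.07  0.45] turn -0.0 j6 1.55 open 60.5 grip 65.6
after turn: x,y -0.07 0.07
```

```bash
python3 -m inch '[[-0.05,0.06,0.15,0,1],[0,0,0.1,0,1],[0,0,0.1,0,1],[0,0,0.03,0,1],[0,0,0.02,0,1],[0,0,0,0,1],[0,0,0,0,1]]'; python3 go.py 439.5 286.3 16.3 .535
```

```text
time: 30.6
tool_pos: [439.3, 286.3, 16.3]
ee_rot: [[0.86, 0.51, -0.0], [0.51, -0.86, -0.0], [-0.0, 0.0, -1.0]]
ft_force: [-2.3, -1.3, 5.3]
opening: 0.713
finger_force: 65.6
pos [439.3 286.3  16.3] a 0.535 shift cm now [ 0.02  0.02 -0.  ] turn -0.0 j6 1.54 open 60.6 grip 65.6
after turn: x,y 0.02 0.02
```

```bash
python3 -m inch '[[0,0,0,0,-1],[0,0,0,0,-1],[0,0,0,0,-1],[0,0,0,0,-1],[0,0,-2,0,-1],[0,0,-4,0,-1],[0,0,-4,0,-1],[0.4,4.06,0,0,-0.6],[0.4,4.06,0,0,-0.6],[0.4,4.06,0,0,-0.6],[0.4,4.06,0,0,-0.6],[0.4,4.06,0,0,-0.6],[0.4,4.06,1,0,-0.6],[0.4,4.06,1,0,-0.6],[0,0,0,0,-0.6],[0,0,0,0,-0.6],[0,0,0,0,-0.6]]'; python3 go.py 608.5 56.2 18 .535
python3 - <<'E'
from h import *; from station import r
d=r.read_camera("wrist")
for n,g in {"incense_case":(608,57)}.items():
    u=proj([[*g,35]],d)[0]; m=dark(d,u[::-1],75); print(n,u,None if m is None else fit(n,[*g,-1.7],14,[(d,m)]))
E
```

```text
time: 32.3
tool_pos: [607.8, 56.8, 96.2]
ee_rot: [[0.86, 0.51, -0.0], [0.51, -0.86, 0.0], [0.0, -0.0, -1.0]]
ft_force: [0.2, 1.1, -0.3]
opening: 0.797
finger_force: 0.0
pos [607.8  56.8  96.2] a 0.535 shift cm now [0.03 0.09 7.82] turn 0.0 j6 1.07 open 67.7 grip 0.0
after turn: x,y 0.03 0.09
incense_case [320.22489473 215.28765906] (array([608.31143454,  57.00108338,  -1.45119674]), np.float64(0.12155544887181949))
```

```bash
python3 -m inch '[[0.03,0.03,3,0,-0.6],[0,0,2.5,0,-0.6],[0,0,1.3,0,-0.6],[0,0,0.5,0,-0.6],[0,0,0.1,0,-0.6],[0,0,0,0,-0.6],[0,0,0,0,-0.6],[0,0,0,0,-0.6]]'; python3 go.py 608.4 56.7 18 .535
```

```text
time: 33.15
tool_pos: [608.9, 56.0, 22.8]
ee_rot: [[0.86, 0.51, 0.001], [0.51, -0.86, 0.0], [0.001, 0.001, -1.0]]
ft_force: [-0.2, 0.3, -0.3]
opening: 0.804
finger_force: 0.0
pos [608.9  56.   22.8] a 0.535 shift cm now [-0.01 -0.09  0.48] turn -0.0 j6 1.07 open 68.3 grip 0.0
after turn: x,y -0.01 -0.09
```

```bash
python3 -m inch '[[0,-0.05,0.3,0,-0.6],[0,0,0.1,0,-0.6],[0,0,0,0,1],[0,0,0,0,1],[0,0,0,0,1],[0,0,0,0,1],[0,0,0,0,1],[0,0,0,0,1]]'; python3 go.py 608.4 56.7 18 .535
```

```text
time: 33.95
tool_pos: [608.6, 56.4, 18.3]
ee_rot: [[0.86, 0.51, 0.001], [0.51, -0.86, 0.0], [0.001, 0.0, -1.0]]
ft_force: [0.1, -0.4, 5.7]
opening: 0.518
finger_force: 61.2
pos [608.6  56.4  18.3] a 0.535 shift cm now [ 0.   -0.03  0.03] turn -0.0 j6 1.07 open 44.0 grip 61.2
after turn: x,y 0.0 -0.03
```

```bash
python3 -m inch '[[0,0,-1,0,1],[0,0,-4,0,1],[0,0,-4.5,0,1],[0,0,0,-0.079,1],[1.14,-4.07,0,0,1],[1.14,-4.07,0,0,1],[1.14,-4.07,0,0,1],[1.14,-4.07,0,0,1],[1.14,-4.07,0,0,1],[1.14,-4.07,0,0,1],[1.14,-4.07,0,0,1],[0,0,0,0,1],[0,0,0,0,1],[0,0,0,0,1]]'; python3 go.py 509.2 335.4 10.3 .614
```

```text
time: 35.35
tool_pos: [509.8, 334.4, 113.1]
ee_rot: [[0.818, 0.575, -0.0], [0.575, -0.818, -0.0], [-0.0, 0.0, -1.0]]
ft_force: [0.9, -0.3, -1.1]
opening: 0.514
finger_force: 61.3
pos [509.8 334.4 113.1] a 0.613 shift cm now [ 1.000e-02 -1.200e-01  1.028e+01] turn -0.001 j6 1.48 open 43.7 grip 61.3
after turn: x,y 0.01 -0.12
```

```bash
python3 -m inch '[[0,-0.05,3,0,1],[0,0,3,0,1],[0,0,2,0,1],[0,0,1.3,0,1],[0,0,0.6,0,1],[0,0,0,0,1],[0,0,0,0,1],[0,0,0,0,1]]'; python3 go.py 509.2 335.4 10.3 .614
```

```text
time: 36.15
tool_pos: [509.7, 335.9, 15.1]
ee_rot: [[0.818, 0.576, 0.001], [0.576, -0.818, 0.001], [0.002, 0.0, -1.0]]
ft_force: [-0.6, -0.4, -0.7]
opening: 0.515
finger_force: 61.3
pos [509.7 335.9  15.1] a 0.614 shift cm now [-0.07  0.01  0.48] turn -0.0 j6 1.48 open 43.7 grip 61.3
after turn: x,y -0.07 0.01
```

```bash
python3 -m inch '[[-0.05,0,0.15,0,1],[0,0,0.1,0,1],[0,0,0.1,0,1],[0,0,0.05,0,1],[0,0,0.02,0,1],[0,0,0,0,1],[0,0,0,0,1]]'; python3 go.py 509.2 335.4 10.3 .614
```

```text
time: 36.85
tool_pos: [508.9, 335.4, 10.3]
ee_rot: [[0.818, 0.576, 0.0], [0.576, -0.818, 0.0], [0.0, -0.0, -1.0]]
ft_force: [-3.4, -2.2, 7.4]
opening: 0.513
finger_force: 61.8
pos [508.9 335.4  10.3] a 0.614 shift cm now [0.03 0.02 0.  ] turn -0.0 j6 1.48 open 43.6 grip 61.8
after turn: x,y 0.03 0.02
```

```bash
python3 -m inch '[[0,0,0,0,-0.4],[0,0,0,0,-0.4],[0,0,0,0,-0.4],[0,0,0,0,-0.4],[0,0,-2,0,-0.4],[0,0,-4,0,-0.4],[0,0,-4,0,-0.4],[0,0,-4,0,-0.4],[0,4,-3,0,-0.4],[0,4.5,0,0,-0.4],[0,4.5,0,0,-0.4],[0,4.5,0,0,-0.4],[0,4.5,0,0,-0.4],[-2,4,0,0,-0.4],[-3,0,0,0,-0.4],[-3,0,0,0,-0.4],[0,0,0,0,-0.4],[0,0,0,0,-0.4]]'
python3 - <<'E'
from h import *; from station import r
t=r.read_camera("top")["color"][90:300,170:470,::-1]; s=r.read_camera("scene")["color"][110:280,170:500,::-1]
cv2.imwrite("pics/f1.png",cv2.resize(t,(800,560),interpolation=cv2.INTER_CUBIC)); cv2.imwrite("pics/f2.png",cv2.resize(s,(800,412),interpolation=cv2.INTER_CUBIC))
E
```

```text
time: 38.65
tool_pos: [593.2, 76.6, 180.2]
ee_rot: [[0.818, 0.575, 0.001], [0.575, -0.818, 0.0], [0.001, 0.0, -1.0]]
ft_force: [0.4, -0.5, 0.4]
opening: 0.705
finger_force: 0.0
```

View pics/f1.png

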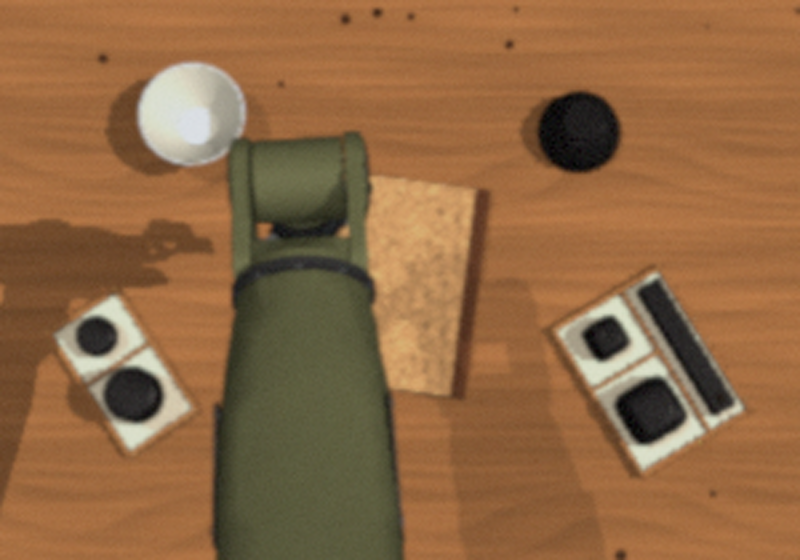

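View pics/f2.png

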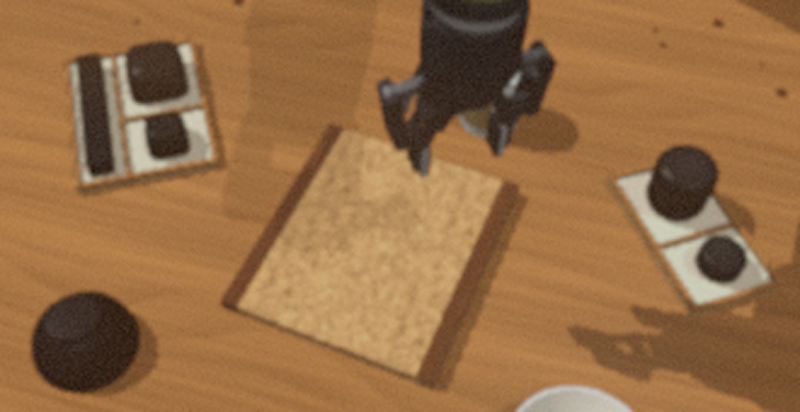

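Both views show all five pieces in their right compartments, the board empty, and the round and porcelain bowls undisturbed. The tin is mostly hidden by the arm, which never came near it. The arm is clear of everything, so I hand the job in.

```bash
python3 -c "
from station import r
print(r.sign_off())"
```

```text
the job is handed in; nothing more can be done
None
```

The job is handed in at 38.7 s: all five pieces were set down gently in their compartments and the bystanders were left alone; the sign-off returned no verdict.

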